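# Crack the dry box open beside the humidity probe

## Robot

A 6-joint arm with a two-finger parallel gripper is mounted at the origin on the work surface; the furniture and walls round the work are solid. World frame = base frame: x ahead of the robot, y to its left, z up, the work surface at z = 0. Lengths are in m, angles in rad, forces in N, time in s.
With the tool pointing down it reaches from about 0.35 to 0.975 m from the base axis. Payload 4.9 kg.
Tool frame: the origin (TCP) lies at the very end of the fingers, on their centre line; the grasp point (between the pads) lies 19 mm behind it (ctrl.hold_point_z is the distance from the TCP to the grasp point, in m); z points along the fingers, y is the line along which they close (so a half turn about z gives the same grasp; the last joint's range is limited). The gripper opens to 85 mm and grips with 20 to 120 N. Pads are 22 mm wide; open, the fingers measure 114 mm over their backs; the gripper's body (76 mm by 85 mm) begins 54 mm behind the grasp point. The pads swing forward as they close: fully open they stand 13 mm farther back than shut.
Start: joints at [-1.247, 0.053, 1.613, -0, 1.476, -0.119], TCP at [0.268, -0.565, 0.231] pointing down, gripper open.
Joint ranges: [-3.01, 3.01], [-1.01, 2.22], [0.06, 2.58], [-1.02, 4.17], [0.09, 2.62], [-3.14, 3.14]. Speed limits (rad/s): [2.57, 2.57, 3.14, 3.14, 3.14, 3.14].

## Interface

Orientations are given as a rotation vector (axis times angle).
In Python, from cell import ctrl gives the robot as it stands. Calls block until the motion is done:
- ctrl.goto(position, orientation): joint-space move of the TCP to a pose.
- ctrl.move_straight(position, ori=None, feed=0.15, threshold=None): straight line of the TCP; ori=None keeps the orientation; feed is the mean speed in m/s. With threshold (N) it stops when the force on the tool has changed by that much, and returns True; else False.
- ctrl.goto_joints(angles): joint-space move.
- ctrl.grip(opening): finger opening in m; the grip force is fixed at half the most; returns when the fingers have stopped.
- ctrl.pause(seconds).
- ctrl.inverse_kinematics(position, orientation): joint angles nearest the present ones, or None.
- ctrl.get_state(): the state.
- ctrl.snapshot(name): name is "scene" or "top" or "wrist"; returns (picture, depth): 400x640x3 uint8, blue, green, red; 400x640 float32, m along the optical axis (not along the pixel's ray), 0 where there is no reading.
- ctrl.get_calibration(name): a dict with "camera_matrix" (3x3 intrinsics, pixels), "dist" ([k1, k2, p1, p2, k3] as OpenCV has them; the pictures are not rectified), "T" (4x4, takes a point from camera to world coordinates). Camera axes: x right, y up, looking along -z (the intrinsics and any distortion apply to the point x, -y, -z); pixel columns grow to the right and rows downward; lengths in m; the calibration is good to about 2 mm. A picture is of the moment at which its call begins: read the wrist's pose just before it. get_calibration takes no time and is no camera call; for the wrist camera it gives the pose at the moment of the call.
A pose or a line that the arm cannot do raises ctrl.IKError and nothing moves.
- ctrl.sign_off(): hands the job in; it is judged then, once.
The state is a dict: "t": time; "joints": joint angles; "joint_velocities": joint speeds; "joint_torque": joint torques, N m; "tool_pos": TCP position; "tool_rot": TCP orientation; "wrist_force": force on the tool from outside, world axes, zero at the start; "moment": the same for the moment, N m; "gripper_width": finger opening in m; "grasp_force": force on a finger pad.
Only numpy, scipy, OpenCV 4.12 (cv2) and the standard library are available. Lean on these libraries where they do the work, as an engineer would, in place of code of your own. Each camera call takes 0.05 s, during which the arm holds its last target. There are 200 camera calls.

## Task

Sample the air of the blue dry box: take the yellow-headed humidity probe out of its black charging dock, stand it upright and fully home in the bore of the aluminium holder beside the box, and let go of it while the box is still shut. Then take the lid by its black handle bar, pull it free of its tight seal under control, never letting it swing more than about 6 cm open at the front edge, and finish still holding it by the handle about 3 cm open at the front edge, with the probe left standing. Leave the tools and the wood block lying round the work undisturbed.

Things in the scene. Friction and masses are not known exactly. Their poses are not given: they have to be found in the camera images.
- dry_box: blue steel box screwed to the bench, 160 (its x) x 220 (its y) x 90 mm high without the lid, with a black gasket on the rim and two small steel catches on its front; origin at the centre of its underside, z up, its front faces its own -x (towards the robot), the lid's hinge runs along its y at x = +84 mm, z = 94 mm in its frame
- lid_hinge (a joint): angle of the lid (0.3 kg), rad: 0 shut and sealed, grows as its front edge, 173 mm from the hinge, rises: 0.17 rad is 3 cm open. Seal and catches resist with a peak of some 8 to 20 N of upward pull at the handle (most when clamped hard) in its first 3 mm of lift; past 0.05 rad only its weight (2 N at the handle) pulls it shut again; it does not stay open by itself
- lid: the box's blue lid, 174 mm deep, 228 mm wide, 10 mm thick, with its handle; origin on the middle of the hinge line, at its rear lower edge; x, y, z as the box's when shut
- lid_handle (a point): middle of the black round handle bar on the lid, 14 mm thick, 100 mm long along the box's y, on two steel posts 10 mm thick at its ends; x, y, z as the lid's (the box's when shut). When shut it is at x = -46 mm, y = 0, z = 144 mm in the box's frame, 130 mm ahead of the hinge and 50 mm above it, with 33 mm of free air between the bar and the lid's top; the round bar can turn between the fingers as the lid swings
- probe: humidity probe, a loose upright round stick of about 80 g, 123 mm tall: steel shaft 16 mm thick with a chamfered foot, and above 78 mm a yellow grip head 22 mm thick up to 121 mm; origin at the centre of its foot, z along it to the top. It starts upright in the dock, its foot 10 mm above the bench
- probe_foot (a point): centre of the probe's foot (its lower end)
- dock: black charging dock fixed to the bench, 70 x 56 x 28 mm high, with a 20 mm bore 18 mm deep in its top; origin at the centre of its underside
- holder: aluminium holder block fixed to the bench, 44 x 44 x 40 mm high with a 6 mm high foot at either side (94 mm over the feet, along its y), with a chamfered bore in its top, 18.5 mm wide and 34 mm deep; origin at the centre of its underside, z up
- holder_mouth (a point): centre of the bore's mouth, on the holder's top, 40 mm above the bench
- holder_seat (a point): centre of the bore's floor, 6 mm above the bench, where the probe's foot rests when fully home
- tape_measure: yellow tape measure, 34 x 88 x 62 mm, bystander; origin at its underside
- pliers: pliers with red grips lying flat, 66 x 184 x 12 mm, bystander; origin at its underside
- wood_block_2: small wooden block, 40 x 120 x 32 mm, bystander; origin at its underside
- paint_brush: paint brush with a red handle lying flat, 46 x 232 x 14 mm, bystander; origin at its underside
There are look-alikes about, which are no part of the job. Leave any purple look-alike of the probe alone. What is shaped like the holder but purple is not meant.

How it is judged:
On the way, in this order (a step that is already met when the one before it is completed fails the run):
1. the probe stands fully home in the holder, let go, with the box still shut (horizontal distance between probe_foot and holder_seat below 0.005 m and z of probe_foot in the frame of holder_seat below 0.004 m and angle between probe's own z axis and vertical below 0.15 rad and contact force between the fingers and probe below 0.1 N and value of joint lid_hinge below 0.03 rad), for 0.2 s.
2. the lid is free of its seal, pulled by its handle (value of joint lid_hinge above 0.1 rad and contact force between the fingers and lid above 0.5 N and distance between the grasp point and lid_handle below 0.06 m), for 0.1 s.
At the end, for the whole second after the job is handed in: fingers press the lid (over 0.5 N), grasp point within 60 mm of the middle of its bar, lid 0.10 to 0.26 rad open (17 to 45 mm at the front); the untouched probe stands in the holder: foot within 5 mm of the bore's axis and 4 mm of its floor, tilt under 0.15 rad (all of step 2 and value of joint lid_hinge below 0.26 rad and contact force between the fingers and probe below 0.1 N and horizontal distance between probe_foot and holder_seat below 0.005 m and z of probe_foot in the frame of holder_seat below 0.004 m and angle between probe's own z axis and vertical below 0.15 rad); the arm keeps its last pose, push and grip.
It fails at once if the lid swings open past 0.42 rad (about 7 cm at the front edge) (value of joint lid_hinge above 0.42 rad).
It fails at once if bystander tape measure moved by more than 30 mm (distance of tape_measure from where it was at the start of the episode above 0.03 m).
It fails at once if bystander pliers moved by more than 30 mm (distance of pliers from where it was at the start of the episode above 0.03 m).
It fails at once if bystander wood block moved by more than 30 mm (distance of wood_block_2 from where it was at the start of the episode above 0.03 m).
It fails at once if bystander paint brush moved by more than 30 mm (distance of paint_brush from where it was at the start of the episode above 0.03 m).
It also fails if it takes over 48 s, if anything falls off the work surface, if the arm or the gripper's body presses on something with over 40 N, if the wrist force passes 120 N, or if a joint passes its speed limit or range.

## Working session

There is one attempt and no reset: what is moved stays moved. The work goes in short steps, each a Python script; the robot and the scene stay as the last script left them, time stands still between calls to the robot, and variables do not carry over. Pictures are saved under pics/ and viewed, at most 10 in all, crops included, and the job is handed in when it is done.

```bash
mkdir -p pics; ls; python3 - <<'E'
from cell import ctrl
import cv2,numpy as np
for n in("top","scene"):
    im,d=ctrl.snapshot(n); cv2.imwrite(f"pics/{n}0.png",im); np.savez(f"pics/{n}0.npz",im=im,d=d)
    c=ctrl.get_calibration(n); print(n,c, (d==0).mean())
print(ctrl.get_state(),ctrl.hold_point_z)
E
```

```text
pics
top {'camera_matrix': array([[387.41154308,   0.        , 315.19206493],
       [  0.        , 387.41154308, 194.61575024],
       [  0.        ,   0.        ,   1.        ]]), 'dist': array([-0.06370693,  0.        ,  0.        ,  0.        ,  0.        ]), 'T': array([[ 0.01049168,  0.99527117, -0.09656719,  0.35616751],
       [-0.99992701,  0.01102111,  0.00495078,  0.03649199],
       [ 0.00599165,  0.0965082 ,  0.99531416,  1.25573854],
       [ 0.        ,  0.        ,  0.        ,  1.        ]])} 0.0043125
scene {'camera_matrix': array([[453.56186093,   0.        , 321.6858842 ],
       [  0.        , 453.56186093, 199.557452  ],
       [  0.        ,   0.        ,   1.        ]]), 'dist': array([-0.05848506,  0.        ,  0.        ,  0.        ,  0.        ]), 'T': array([[ 0.52529133,  0.38232859, -0.76019331, -0.64686747],
       [-0.85084365,  0.24815492, -0.46312441, -0.66307621],
       [ 0.01158   ,  0.89008089,  0.45565548,  0.78754805],
       [ 0.        ,  0.        ,  0.        ,  1.        ]])} 0.13250390625
{'t': 0.1, 'joints': array([-1.24700807e+00,  5.32988980e-02,  1.61417442e+00, -1.98558743e-05,
        1.47602300e+00, -1.18985416e-01]), 'joint_velocities': array([-0.00044378, -0.00186872, -0.002408  ,  0.00264567, -0.00042945,
       -0.00046358]), 'joint_torque': array([ 9.12722899e-04, -3.94901419e+01, -3.71364212e+01, -1.20306067e-04,
        3.90368019e-03, -1.18892928e-05]), 'tool_pos': array([ 0.2675979 , -0.56417553,  0.23017039]), 'tool_rot': array([-3.06307234e+00, -6.89427311e-01,  3.36353749e-04]), 'wrist_force': array([0.28033913, 0.69790642, 0.68563867]), 'moment': array([ 0.01932682, -0.03140206, -0.00812304]), 'grasp_force': 0.0, 'gripper_width': 0.08520526303720559} 0.0187
```

View pics/top0.png

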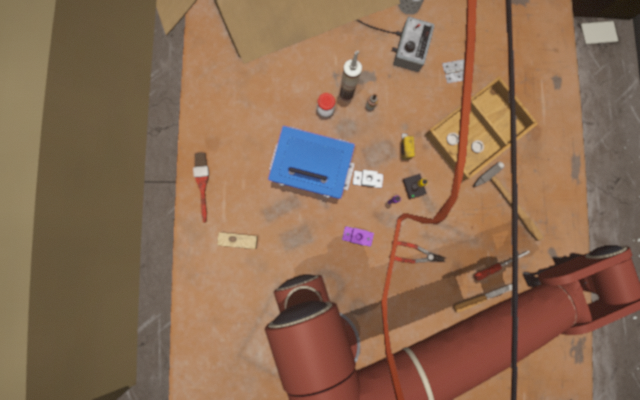

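View pics/scene0.png

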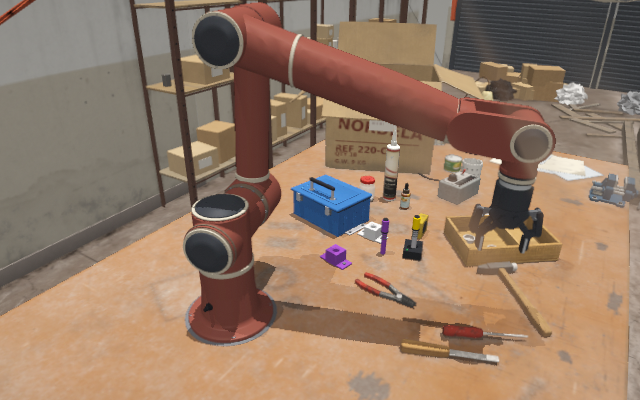

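The top view shows the blue box at (312,162) with its handle at (308,174). The aluminium holder is at (370,179), the dock at (414,186) with the yellow head at (422,183), and the tape measure at (408,147). The purple decoys are at (393,200) and (358,236). The scene view agrees: probe in the dock at (415,235), holder at (372,232), pliers at (385,290). Next I'll get coarse positions, then use the wrist camera.

```bash
cat > h.py <<'E'
import numpy as np,cv2
from scipy.spatial.transform import Rotation as R
def ray(c,uv):
    p=cv2.undistortPoints(np.float64(uv).reshape(-1,1,2),c["camera_matrix"],c["dist"]).reshape(-1,2)
    d=np.c_[p[:,0],-p[:,1],-np.ones(len(p))]@c["T"][:3,:3].T
    return c["T"][:3,3],d
def plane(c,uv,z):
    o,d=ray(c,uv); return o+d*((z-o[2])/d[:,2])[:,None]
def cloud(c,uv,dep):
    o,d=ray(c,uv); return o+d*np.asarray(dep)[:,None]
def down(yaw): # tool down, closing axis y at angle yaw in world xy
    y=np.array([np.cos(yaw),np.sin(yaw),0]);z=np.array([0,0,-1.]);x=np.cross(y,z)
    return R.from_matrix(np.c_[x,y,z]).as_rotvec()
E
python3 - <<'E'
from cell import ctrl
from h import *
c=ctrl.get_calibration("top"); f=np.load("pics/top0.npz");im,d=f["im"],f["d"]
for n,uv,z in[("box",(312,162),.1),("handle",(308,174),.144),("holder",(370,179),.04),("dock",(414,187),.028),("probe",(422,183),.13),("tape",(408,147),.06),("purple",(393,200),.1),("cableO",(440,217),0),("cableB",(512,150),0)]:
    print(n,plane(c,[uv],z).round(3),cloud(c,[uv],[d[uv[1],uv[0]]]).round(3))
hsv=cv2.cvtColor(im,cv2.COLOR_BGR2HSV)
m=cv2.inRange(hsv,(100,150,60),(125,255,255)); cs,_=cv2.findContours(m,0,2); k=max(cs,key=cv2.contourArea)
print(cv2.minAreaRect(k)); print(plane(c,cv2.boxPoints(cv2.minAreaRect(k)),.104).round(3))
# handle bar via depth height
v,u=np.mgrid[150:205,270:355]; P=cloud(c,np.c_[u.ravel(),v.ravel()],d[150:205,270:355].ravel())
b=P[(P[:,2]>.132)&(P[:,2]<.17)]; mu=b.mean(0); w=np.linalg.svd(b[:,:2]-mu[:2])[2][0]; print("bar",len(b),mu,np.degrees(np.arctan2(w[1],w[0])))
print(ctrl.get_calibration("wrist")["T"], ctrl.get_calibration("wrist")["camera_matrix"],ctrl.get_state()["tool_pos"])
for n,p in [("look",(.47,-.12,.38)),("look2",(.5,0.,.4))]:
  for yaw in np.radians([0,90,-90,180]): print(n,yaw,ctrl.inverse_kinematics(p,down(yaw)))
E
```

```text
box [[0.567 0.041 0.1  ]] [[0.566 0.041 0.105]]
handle [[0.524 0.052 0.144]] [[0.523 0.052 0.151]]
holder [[ 0.526 -0.143  0.04 ]] [[ 0.53  -0.147  0.011]]
dock [[ 0.503 -0.286  0.028]] [[ 0.503 -0.285  0.033]]
probe [[ 0.503 -0.284  0.13 ]] [[ 0.503 -0.282  0.136]]
tape [[ 0.626 -0.261  0.06 ]] [[ 0.626 -0.261  0.061]]
purple [[ 0.455 -0.203  0.1  ]] [[ 0.453 -0.2    0.113]]
cableO [[ 0.409 -0.378  0.   ]] [[ 0.373 -0.097  0.852]]
cableB [[ 0.636 -0.63   0.   ]] [[ 0.4   -0.069  1.057]]
((310.8821105957031, 162.06967163085938), (72.24957275390625, 54.20793151855469), 14.42077350616455)
[[ 0.512  0.169  0.104]
 [ 0.674  0.132  0.104]
 [ 0.621 -0.081  0.104]
 [ 0.461 -0.041  0.104]]
bar 188 [0.52574535 0.05373841 0.14983304] 76.32443870544024
[[ 4.28900982e-01  8.71174666e-01  2.38953235e-01  3.27546846e-01]
 [-9.03351290e-01  4.13807770e-01  1.12781101e-01 -5.36346429e-01]
 [-6.28667327e-04 -2.64230638e-01  9.64459317e-01  3.73245647e-01]
 [ 0.00000000e+00  0.00000000e+00  0.00000000e+00  1.00000000e+00]] [[275.32255251   0.         318.50914706]
 [  0.         275.32255251 198.00787
[... 243 characters left out ...]
 1.71497425  0.          1.75552949 -1.97434315]
look -1.5707963267948966 [-4.03546821e-01 -3.28911087e-01  1.71497425e+00 -4.44089210e-16
  1.75552949e+00  1.16724951e+00]
look 3.141592653589793 [-0.40354682 -0.32891109  1.71497425  0.          1.75552949  2.73804583]
look2 0.0 [-1.48950161e-01 -2.90219893e-01  1.65200654e+00 -4.44089210e-16
  1.77980600e+00 -1.48950161e-01]
look2 1.5707963267948966 [-0.14895016 -0.29021989  1.65200654  0.          1.779806   -1.71974649]
look2 -1.5707963267948966 [-1.48950161e-01 -2.90219893e-01  1.65200654e+00 -4.44089210e-16
  1.77980600e+00  1.42184617e+00]
look2 3.141592653589793 [-0.14895016 -0.29021989  1.65200654  0.          1.779806    2.99264249]
```

```bash
python3 - <<'E'
from cell import ctrl
from h import *
o=down(np.radians(-14))
for i,p in enumerate([(.503,-.284,.27),(.526,-.143,.22)]):
    ctrl.goto(p,o); ctrl.pause(.3)
    c=ctrl.get_calibration("wrist"); im,d=ctrl.snapshot("wrist")
    np.savez(f"pics/w{i}.npz",im=im,d=d,**c); cv2.imwrite(f"pics/w{i}.png",im)
    s=ctrl.get_state(); print(s["t"],s["tool_pos"],s["joints"].round(2),c["T"].round(3).tolist())
a=np.vstack([cv2.imread("pics/w0.png"),cv2.imread("pics/w1.png")]); cv2.imwrite("pics/w01.png",cv2.resize(a,(480,600),interpolation=3))
E
```

```text
1.825 [ 0.50272275 -0.28450901  0.26986643] [-0.64 -0.08  1.68 -0.    1.54 -0.4 ] [[0.97, 0.234, 0.064, 0.518], [-0.243, 0.935, 0.257, -0.22], [0.0, -0.265, 0.964, 0.413], [0.0, 0.0, 0.0, 1.0]]
2.8333 [ 0.52611127 -0.14405815  0.22045353] [-0.4  -0.13  1.81 -0.    1.46 -0.16] [[0.97, 0.235, 0.063, 0.542], [-0.243, 0.935, 0.258, -0.08], [0.002, -0.266, 0.964, 0.364], [0.0, 0.0, 0.0, 1.0]]
```

View pics/w01.png

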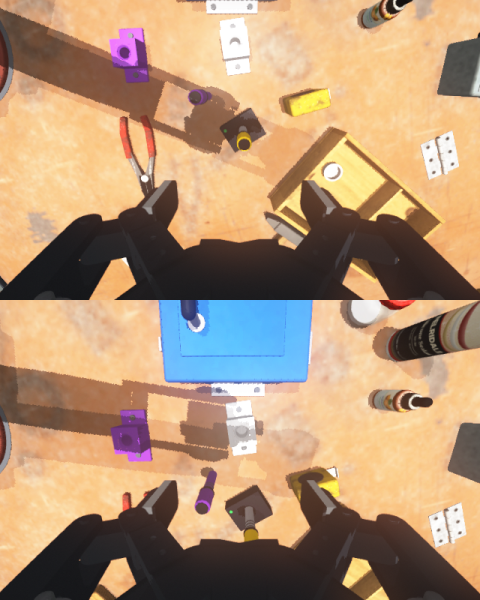

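Wrist views: in the first (at 0.75 scale) the probe head is at (244,143) in the dock, the holder at (235,45), the purple probe at (200,97) and the pliers at (140,155). In the second the holder bore is at (241,420). Now I'll measure the bore and head, and crop to check.

```bash
python3 - <<'E'
from h import *
v,u=np.mgrid[0:400,0:640]; uv=np.c_[u.ravel(),v.ravel()]
out=[]
for i in(0,1):
    c=dict(np.load(f"pics/w{i}.npz")); im,d=c["im"],c["d"]; P=cloud(c,uv,d.ravel()).reshape(400,640,3)
    for n,q,z0,z1,r in[("holder",(.526,-.143),.034,.047,.05),("head",(.503,-.284),.125,.145,.03),("dock",(.503,-.284),.022,.034,.06)]:
        m=((P[...,2]>z0)&(P[...,2]<z1)&(np.hypot(P[...,0]-q[0],P[...,1]-q[1])<r)).astype(np.uint8)
        if m.sum()<30: continue
        cs,_=cv2.findContours(m,0,2);k=max(cs,key=cv2.contourArea)
        W=P[m>0]; h=np.median(W[:,2]); pl=plane(c,k.reshape(-1,2),{"holder":.04,"head":.133,"dock":.028}[n])[:,:2]
        rc=cv2.minAreaRect(pl.astype(np.float32)*1000); print(i,n,m.sum(),"z",h.round(4),rc, "circ",cv2.minEnclosingCircle(pl.astype(np.float32)*1000))
    # dark bore within holder
    g=cv2.cvtColor(im,cv2.COLOR_BGR2GRAY)
    uvc={0:(313,60),1:(321,160)}[i]; s=im[uvc[1]-40:uvc[1]+40,uvc[0]-50:uvc[0]+50]; out.append(cv2.resize(s,(500,400),interpolation=3))
    # box blue
    hsv=cv2.cvtColor(im,cv2.COLOR_BGR2HSV)
cv2.imwrite("pics/bore.png",cv2.resize(np.hstack(out),(800,320)))
c=dict(np.load("pics/w1.npz")); im=c["im"]; hsv=cv2.cvtColor(im,cv2.COLOR_BGR2HSV)
E
```

```text
0 holder 1178 z 0.0402 ((530.9453125, -141.93748474121094), (44.07559585571289, 44.512184143066406), 83.94680786132812) circ ((531.4509887695312, -141.91075134277344), 30.652524948120117)
0 head 316 z 0.133 ((508.10955810546875, -290.0252380371094), (20.27707290649414, 20.49654769897461), 30.657522201538086) circ ((508.1441955566406, -290.008544921875), 10.746946334838867)
0 dock 1511 z 0.0287 ((507.78643798828125, -291.64788818359375), (70.1364517211914, 56.748008728027344), 17.40477752685547) circ ((507.4610595703125, -291.77197265625), 44.37047576904297)
1 holder 1189 z 0.0406 ((530.9982299804688, -141.72470092773438), (44.935035705566406, 44.07140350341797), 83.72944641113281) circ ((530.99755859375, -141.85037231445312), 30.928421020507812)
1 dock 1672 z 0.0285 ((508.27734375, -289.58795166015625), (71.7686767578125, 60.02764892578125), 17.693283081054688) circ ((508.5303039550781, -289.73931884765625), 46.45713806152344)
```

View pics/bore.png

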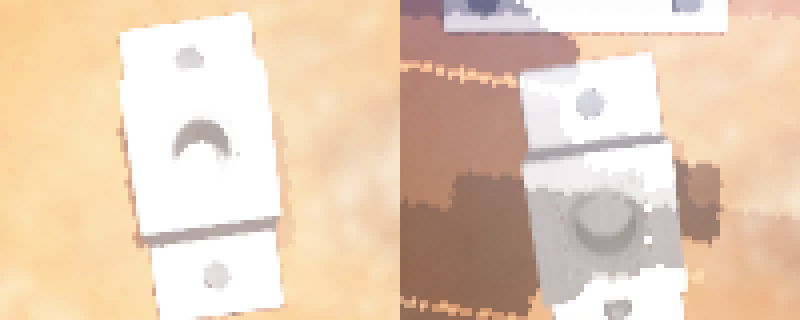

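Both views agree: the holder bore is at (0.531, −0.142) and the probe head at (0.508, −0.290). The crops show an open round bore at the centre of the block. Grasp next.

```bash
python3 - <<'E'
from cell import ctrl
from h import *
o=down(np.radians(-14)); x,y=.5081,-.2900
ctrl.goto((x,y,.19),o); ctrl.move_straight((x,y,.093),feed=.12)
ctrl.grip(.015); s=ctrl.get_state(); print(s["t"],s["tool_pos"],s["gripper_width"],s["grasp_force"])
ctrl.move_straight((x,y,.155),feed=.1); ctrl.pause(.2)
s=ctrl.get_state(); print(s["t"],s["tool_pos"],s["gripper_width"],s["grasp_force"],s["wrist_force"])
c=ctrl.get_calibration("wrist"); im,d=ctrl.snapshot("wrist"); np.savez("pics/g.npz",im=im,d=d,**c)
cv2.imwrite("pics/g.png",im[60:])
E
```

```text
5.05 [ 0.50832099 -0.29018299  0.09339436] 0.020217711727711564 58.75502241658978
6.0167 [ 0.50758371 -0.28964051  0.15387132] 0.020689228637580135 58.681095347274095 [-0.43611853  0.65359748 -1.21173035]
```

View pics/g.png

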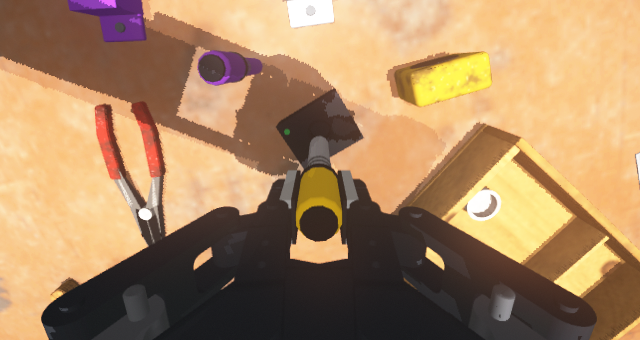

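The probe is in the fingers, with the head top at (320,222) in this crop (row 282 in full) and the shaft clear of the dock. I'll measure its in-hand offset, then carry and insert.

```bash
python3 - <<'E'
from cell import ctrl
from h import *
c=dict(np.load("pics/g.npz")); im,d=c["im"],c["d"]
v,u=np.mgrid[0:400,0:640]; P=cloud(c,np.c_[u.ravel(),v.ravel()],d.ravel()).reshape(400,640,3)
t=np.array([.50758,-.28964])
m=(P[...,2]>.186)&(P[...,2]<.2)&(np.hypot(P[...,0]-t[0],P[...,1]-t[1])<.03)
m&=(abs(u-320)<26)&(v>255)&(v<310)
print(m.sum(),np.median(P[m][:,2]))
cs,_=cv2.findContours(m.astype(np.uint8),0,2);k=max(cs,key=cv2.contourArea);zt=np.median(P[m][:,2])
print(cv2.minEnclosingCircle((plane(c,k.reshape(-1,2),zt)[:,:2]*1000).astype(np.float32)), cv2.minAreaRect((plane(c,k.reshape(-1,2),zt)[:,:2]*1000).astype(np.float32)))
# shaft: axis column centre along rows, cloud of steel shaft
for r in range(200,222,4):
    k=np.where((P[r,290:350,2]>.06)&(P[r,290:350,2]<.17))[0]+290
    if len(k): print(r,k.min(),k.max(),P[r,k].mean(0).round(4))
print(ctrl.get_state()["tool_pos"])
E
```

```text
2009 0.1929288466785065
((508.1371765136719, -289.26507568359375), 15.884591102600098) ((508.20263671875, -289.0011901855469), (23.415197372436523, 22.049219131469727), 76.06828308105469)
200 312 326 [ 0.509  -0.2841  0.083 ]
204 310 327 [ 0.5085 -0.2844  0.093 ]
208 309 328 [ 0.5085 -0.2847  0.1024]
212 309 328 [ 0.5086 -0.2844  0.1127]
216 308 329 [ 0.5085 -0.2845  0.121 ]
220 308 329 [ 0.5086 -0.2842  0.1299]
[ 0.50768762 -0.28970569  0.154026  ]
```

```bash
python3 - <<'E'
from cell import ctrl
from h import *
o=down(np.radians(-14)); x,y=.5309,-.1418
ctrl.move_straight((x,y,.155),feed=.12); ctrl.pause(.2)
p=ctrl.get_state()["tool_pos"]; print(p); x+= .5308-p[0]; y+=-.1418-p[1]
hit=ctrl.move_straight((x,y,.110),feed=.06,threshold=8)
s=ctrl.get_state(); print(hit,s["t"],s["tool_pos"],s["wrist_force"])
if not hit:
    hit=ctrl.move_straight((x,y,.087),feed=.04,threshold=10)
    s=ctrl.get_state(); print(hit,s["t"],s["tool_pos"],s["wrist_force"],s["gripper_width"])
E
```

```text
[ 0.530836   -0.1422995   0.15497887]
False 8.5667 [ 0.53097548 -0.14139135  0.11024866] [ 0.21286444 -0.65141749 -0.08297831]
True 9.0833 [ 0.5307038  -0.14126539  0.08936281] [0.11108403 0.20904934 3.98750916] 0.020127085204512802
```

```bash
python3 - <<'E'
from cell import ctrl
from h import *
ctrl.grip(.06); ctrl.pause(.3); s=ctrl.get_state(); print(s["t"],s["tool_pos"],s["gripper_width"],s["grasp_force"]); p=s["tool_pos"]
ctrl.move_straight((p[0],p[1],.20),feed=.12)
o=down(np.radians(-14)); ctrl.goto((.526-.0,.054-.03,.25),o); ctrl.pause(.3)
c=ctrl.get_calibration("wrist"); im,d=ctrl.snapshot("wrist"); np.savez("pics/b.npz",im=im,d=d,**c); cv2.imwrite("pics/b.png",im)
v,u=np.mgrid[0:400,0:640]; P=cloud(c,np.c_[u.ravel(),v.ravel()],d.ravel()).reshape(400,640,3)
m=(P[...,2]>.138)&(P[...,2]<.165)&(np.hypot(P[...,0]-.526,P[...,1]-.054)<.075)
cs,_=cv2.findContours(m.astype(np.uint8),0,2);k=max(cs,key=cv2.contourArea)
print(m.sum(),P[m].mean(0),P[m][:,2].max(),cv2.minAreaRect((plane(c,k.reshape(-1,2),.148)[:,:2]*1000).astype(np.float32)))
print(ctrl.get_state()["t"],ctrl.get_state()["tool_pos"])
im,d=ctrl.snapshot("scene"); a=cv2.resize(im[150:300,260:500],(640,400),interpolation=3)
cv2.imwrite("pics/b2.png",cv2.resize(np.vstack([cv2.imread("pics/b.png"),a]),(480,600)))
E
```

```text
9.8417 [ 0.53007622 -0.14097945  0.088758  ] 0.06014694916600846 0.0
1947 [0.52731252 0.05762969 0.15011369] 0.15340061281889164 ((526.1650390625, 54.253963470458984), (116.110107421875, 13.253711700439453), 75.89544677734375)
11.9917 [0.5259499  0.02309929 0.24949141]
```

View pics/b2.png

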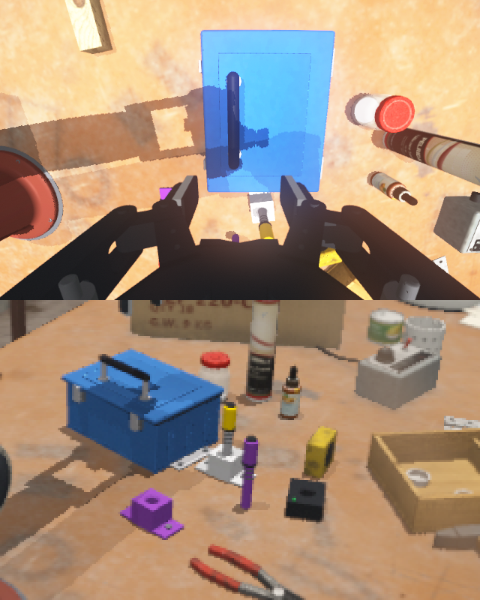

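The probe stands in the holder (scene crop at (230,440)) and the dock is empty. The bar runs at 76° through (0.526, 0.054). Now I'll grip the handle and pull along the hinge arc.

```bash
python3 - <<'E'
from cell import ctrl
from h import *
yaw=np.radians(-14.1); o=down(yaw); x,y=.5262,.0543
ctrl.grip(.085)
ctrl.goto((x,y,.20),o); ctrl.pause(.1)
print(ctrl.move_straight((x,y,.1255),feed=.08,threshold=12)); s=ctrl.get_state(); print(s["t"],s["tool_pos"],s["wrist_force"])
ctrl.grip(.005); s=ctrl.get_state(); print(s["t"],s["tool_pos"],s["gripper_width"],s["grasp_force"],s["wrist_force"])
E
```

```text
False
13.9417 [0.52673906 0.05429273 0.12621424] [ 0.55628871  0.2029807  -0.01641002]
14.6083 [0.52659759 0.05420662 0.12578973] 0.012141803704581523 58.422515988349915 [ 1.11274051 -0.45377082  1.20062667]
```

```bash
python3 - <<'E'
from cell import ctrl
from h import *
yaw=np.radians(-14.1); ux=np.array([np.cos(yaw),np.sin(yaw),0]); p0=np.array(ctrl.get_state()["tool_pos"])
for th in (.015,.03,.05,.08,.11,.145,.18):
    dx=.13-.13*np.cos(th)+.05*np.sin(th); dz=.05*np.cos(th)+.13*np.sin(th)-.05
    ctrl.move_straight(p0+ux*dx+[0,0,dz],feed=.015)
    s=ctrl.get_state(); print(th,round(s["t"],2),(np.array(s["tool_pos"])-p0).round(4),s["wrist_force"].round(1),s["gripper_width"].round(4))
ctrl.pause(.5); s=ctrl.get_state(); print(s["t"],s["tool_pos"]-p0,s["wrist_force"],s["grasp_force"])
a,_=ctrl.snapshot("scene"); c=ctrl.get_calibration("wrist"); b,d=ctrl.snapshot("wrist"); np.savez("pics/e.npz",im=b,d=d,**c)
cv2.imwrite("pics/e.png",cv2.resize(np.vstack([b,cv2.resize(a[150:300,260:500],(640,400),interpolation=3)]),(480,600)))
# lid angle from top cam depth
c=ctrl.get_calibration("top"); b,d=ctrl.snapshot("top"); v,u=np.mgrid[125:205,265:360]; P=cloud(c,np.c_[u.ravel(),v.ravel()],d[125:205,265:360].ravel())
hg=np.array([.5262,.0543])+.13*ux[:2]; q=(P[:,:2]-hg); lx=q@ux[:2]; ly=q@np.array([-ux[1],ux[0]])
hsv=cv2.cvtColor(b,cv2.COLOR_BGR2HSV)[125:205,265:360].reshape(-1,3)
m=(abs(ly)<.105)&(lx<-.01)&(lx>-.165)&(P[:,2]>.09)&(P[:,2]<.15)&(hsv[:,0]>100)&(hsv[:,0]<125)&(hsv[:,1]>150); print(m.sum(),"slope",np.polyfit(lx[m],P[m,2],1))
E
```

```text
Traceback (most recent call last):
AttributeError: 'float' object has no attribute 'round'
```

```bash
python3 - <<'E'
from cell import ctrl
from h import *
yaw=np.radians(-14.1); ux=np.array([np.cos(yaw),np.sin(yaw),0]); p0=np.array([.5266,.0542,.1258])
s=ctrl.get_state(); print(s["t"],s["tool_pos"]-p0,s["wrist_force"])
for th in (.03,.05,.08,.11,.145,.18):
    dx=.13-.13*np.cos(th)+.05*np.sin(th); dz=.05*np.cos(th)+.13*np.sin(th)-.05
    ctrl.move_straight(p0+ux*dx+[0,0,dz],feed=.015)
    s=ctrl.get_state(); print(th,s["t"],(np.array(s["tool_pos"])-p0).round(4),s["wrist_force"].round(1),s["gripper_width"])
ctrl.pause(.5); s=ctrl.get_state(); print(s["t"],s["tool_pos"]-p0,s["wrist_force"],s["grasp_force"])
a,_=ctrl.snapshot("scene"); b,d=ctrl.snapshot("wrist")
cv2.imwrite("pics/e.png",cv2.resize(np.vstack([b,cv2.resize(a[150:300,260:500],(640,400),interpolation=3)]),(480,600)))
c=ctrl.get_calibration("top"); b,d=ctrl.snapshot("top"); v,u=np.mgrid[125:205,265:360]; P=cloud(c,np.c_[u.ravel(),v.ravel()],d[125:205,265:360].ravel())
hg=np.array([.5262,.0543])+.13*ux[:2]; q=(P[:,:2]-hg); lx=q@ux[:2]; ly=q@np.array([-ux[1],ux[0]])
hsv=cv2.cvtColor(b,cv2.COLOR_BGR2HSV)[125:205,265:360].reshape(-1,3)
m=(abs(ly)<.105)&(lx<-.01)&(lx>-.165)&(P[:,2]>.09)&(P[:,2]<.15)&(hsv[:,0]>100)&(hsv[:,0]<125)&(hsv[:,1]>150); print(m.sum(),"slope",np.polyfit(lx[m],P[m,2],1) if m.sum()>20 else 0)
E
```

```text
14.925 [ 9.60004020e-06 -2.41627509e-05  3.51805014e-04] [  4.30610349   0.11897902 -10.80741835]
0.03 15.2167 [ 0.0003 -0.0001  0.0013] [  6.5   0.9 -15. ] 0.012248249152563468
0.05 15.55 [ 0.0024 -0.0006  0.0063] [ 3.3 -0.4 -6.9] 0.011820212191452331
0.08 15.975 [ 0.0044 -0.0011  0.0111] [-0.3  0.1 -1.2] 0.012091736850901993
0.11 16.4 [ 0.0057 -0.0014  0.0138] [-1.5  1.3 -3.9] 0.012035025897741209
0.145 16.875 [ 0.0077 -0.002   0.0179] [-3.8  1.2 -4.3] 0.011936017666880565
0.18 17.35 [ 0.0105 -0.0026  0.0231] [-5.8  2.5 -1.5] 0.011850637958211181
17.85 [ 0.01050161 -0.00262578  0.02304497] [-5.13045641  1.84426896 -1.74850827] 59.45016145706177
553 slope [-0.1762138   0.10551547]
```

View pics/e.png

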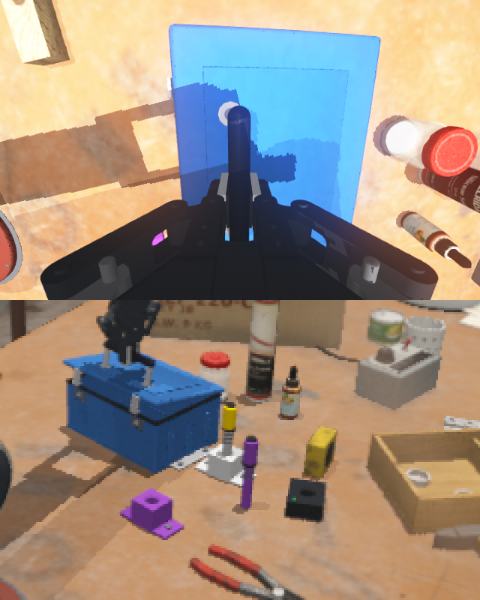

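The lid is held open by its handle at a slope of about 0.176 rad, roughly 3 cm at the front. The probe still stands in the holder at (230,440) and the tools are undisturbed.

```bash
python3 -c "
from cell import ctrl
print(ctrl.sign_off())"
```

```text
the job is handed in; nothing more can be done
None
```

The job is handed in with no verdict shown: the probe stands home in the holder, the lid is held by its handle about 3 cm open (0.176 rad measured), and the bystanders in my last pictures look undisturbed (the paint brush was not in view).

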